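# Start-up key sequence on a visored console

### The job

Start the machine from the sloped console: press the round key fully home and let it spring back up, then push the square enabling key about half way down, hold it there for at least one second without bottoming it and let it up, then press the bar key fully home and let it up. Press gently and only one key at a time (the visor over the keys leaves no way in from straight above), and leave the V-block, tape measure and oil can where they are.

Things in the scene. Friction and masses are not known exactly. Their poses are not given: they have to be found in the camera images.
- console: fixed grey operator console, 204 mm wide (its y), 103 mm deep; origin on the bench under the middle of the key row, x towards its back, z up. Its panel slopes 36 degrees from level and looks up and to the robot's right. Three black keys stand on it in a row, 64 mm apart, in any order, their panel points 66 mm above the bench. A clear visor roofs them.
- visor_lip (a point): middle of the visor's front lip (black edging), underside, 130 mm above the bench, 21 mm in front of the key row's panel points (21 mm up the slope and 64 mm out along the panel's normal). The visor, a clear plate 4 mm thick, runs level to the back over the whole width, its ends open. A tool coming straight down strikes it; one square to the panel passes in front of its lip.
- round_seat (a point): point on the panel under the centre of the round key (cap 44 mm across), at the panel's metal face. Axes: z square out of the panel (36 degrees from vertical), x up the slope, y along the row of keys. It is fixed to the console and does not move with the key.
- square_seat (a point): point on the panel under the centre of the square key (cap 40 x 40 mm), at the panel's metal face. Axes: z square out of the panel (36 degrees from vertical), x up the slope, y along the row of keys. It is fixed to the console and does not move with the key.
- bar_seat (a point): point on the panel under the centre of the bar key (oblong cap, 54 mm along the row, 24 mm up the slope), at the panel's metal face. Axes: z square out of the panel (36 degrees from vertical), x up the slope, y along the row of keys. It is fixed to the console and does not move with the key.
- round_key (a joint): stroke of the round key: 0 = fully up, 0.012 = fully home (m), it slides straight into the panel along -z of its seat. Each cap is screwed to its own height: its flat top stands 20 to 31 mm out from the panel when up, different each time and not reported; find it by touch. Spring: 3 N starts it moving, 8 N takes it fully home; it springs back by itself.
- square_key (a joint): stroke of the square key, a three-position enabling key: up = off, half way (0.003 to 0.009) = enabled, bottomed (beyond 0.011) = fault: 0 = fully up, 0.012 = fully home (m), it slides straight into the panel along -z of its seat. Cap height as for the round key: not reported. Spring: 3 N starts it moving, 8 N takes it fully home; it springs back by itself.
- bar_key (a joint): stroke of the bar key: 0 = fully up, 0.012 = fully home (m), it slides straight into the panel along -z of its seat. Cap height as for the round key: not reported. Spring: 3 N starts it moving, 8 N takes it fully home; it springs back by itself.
- v_block: bystander, leave it where it stands: steel V-block 45 x 60 x 45 mm, in front of the console; origin at the centre of its underside
- tape_measure: bystander, leave it where it lies: tape measure 68 x 76 x 38 mm, on the bench right of the centre; origin at the centre of its underside
- oil_can: bystander, leave it where it stands: pump oil can 76 x 86 x 186 mm, in front of the console, towards the robot's right; origin at the centre of its underside
- round_module: the fixed base that carries the round key; origin on the bench plane straight under its seat point (66 mm below it), axes as the console's
- square_module: the fixed base that carries the square key; origin on the bench plane straight under its seat point (66 mm below it), axes as the console's
- bar_module: the fixed base that carries the bar key; origin on the bench plane straight under its seat point (66 mm below it), axes as the console's

How it is judged:
On the way, in this order (a step that is already met when the one before it is completed fails the run):
1. the round key is fully home, the other keys up (value of joint round_key above 0.0105 m and value of joint each of square_key, bar_key below 0.002 m), for 0.1 s.
2. the round key is up again and the square key is held half way (3 to 9 mm of its 12 mm) for a second, the other keys up (value of joint square_key between 0.003 and 0.009 m and value of joint each of round_key, bar_key below 0.002 m), for 1 s.
3. the square key is up again and the bar key is fully home, the other keys up (value of joint bar_key above 0.0105 m and value of joint each of round_key, square_key below 0.002 m), for 0.1 s.
At the end, for the whole second after the job is handed in: After the three presses in order, all three keys are up again (within 2 mm) and the V-block, tape measure and oil can are within 15 mm of where they were (value of joint each of round_key, square_key, bar_key below 0.002 m and distance of each of v_block, tape_measure, oil_can from where it was at the start of the episode below 0.015 m); the robot touches nothing.
It fails at once if the square key is pushed through to its bottom (beyond 11 mm) (value of joint square_key above 0.011 m).
It fails at once if two keys are down (more than 3 mm) at once (value of joint each of round_key, square_key above 0.003 m or value of joint each of round_key, bar_key above 0.003 m or value of joint each of square_key, bar_key above 0.003 m).
It fails at once if a key or the console is struck or rammed with more than 40 N (contact force between any of the arm, the fingers and console above 40 N or contact force between the fingers and round_module above 40 N or contact force between the fingers and square_module above 40 N or contact force between the fingers and bar_module above 40 N).
It fails at once if a bystander (V-block, tape measure, oil can) is shifted by more than 15 mm (distance of any of v_block, tape_measure, oil_can from where it was at the start of the episode above 0.015 m).
It also fails if it takes over 56 s, if anything falls off the work surface, if the arm or the gripper's body presses on something with over 40 N, if the wrist force passes 120 N, or if a joint passes its speed limit or range.

### The arm

A 7-joint arm with a two-finger parallel gripper is mounted at the origin on the work surface; the furniture and walls round the work are solid. World frame = base frame: x ahead of the robot, y to its left, z up, the work surface at z = 0. Lengths are in m, angles in rad, forces in N, time in s.
With the tool pointing down it reaches from about 0.425 to 1.025 m from the base axis. Payload 3.6 kg.
Tool frame: the origin (TCP) lies between the finger pads; the fingertips stand ctrl.tcp_to_tips ahead of it and the grasp point (between the pads) lies 3 mm ahead of it (ctrl.tcp_to_tips is the distance from the TCP to the fingertips, in m); z points along the fingers, y is the line along which they close (so a half turn about z gives the same grasp; the last joint's range is limited). The gripper opens to 85 mm and grips with 20 to 120 N. Pads are 22 mm wide; open, the fingers measure 114 mm over their backs; the gripper's body (76 mm by 85 mm) begins 54 mm behind the grasp point. The pads swing forward as they close: fully open they stand 13 mm farther back than shut.
Start: joints at [1.095, 0.591, 0.048, 1.609, -0.033, 0.943, -0.034], TCP at [0.27, -0.673, 0.253] pointing down, gripper open.
Joint ranges: [-2.69, 2.69], [-0.47, 2.24], [-1.27, 1.36], [0.19, 2.51], [-1.53, 4.68], [0.08, 2.07], [-3.09, 3.09]. Speed limits (rad/s): [2.57, 2.57, 3.14, 3.14, 3.14, 3.14, 3.14].

### API

Orientations are given as a unit quaternion [x, y, z, w].
In Python, from cell import status, imaging, ctrl gives the robot as it stands.
- The arm moves only by the shell command python3 -m jog 'ROWS' [FORCE]. ROWS is a JSON list of rows, 1 to 12 of them, each written [[dx, dy, dz], [rx, ry, rz], opening]: dx, dy, dz in shares of the most that a row can go, 1 being 50 mm, then a rotation vector rx, ry, rz in a scale on which 1.0 is pi/2 rad, then the opening from 0.0 (shut) to 1.0 (fully open); each row shifts and turns the commanded pose from where the row before left it, along the tool's axes as they then stand; what a row does not reach is not made up. A row lasts 1/10 s, in which the tool goes at most 0.05 m and 0.15 rad, less where a joint would pass 70% of its speed; a pose out of reach is approached as far as the arm can. The fingers move at their own pace and stop on an object; FORCE is the grip in N (left out, the last holds). Time passes only in rows, so rows that do not move let the fingers close. It prints the time, the measured TCP pose, the force, the opening and the grip force at its end. A shift or turn number past 1, either way, is cut back to 1. Input that does not fit is refused with a message, and nothing moves.
- status.state(): the state, without advancing time (a new reading comes with each control period).
- imaging.snapshot(name): name is "scene" or "top"; returns a dict with "frame" (384x512x3 uint8, red, green, blue), "fx", "fy", "cx", "cy" (pixels), "world_to_cam" (4x4, takes a point from world to camera coordinates). Camera axes: x right, y up, looking along -z (the intrinsics and any distortion apply to the point x, -y, -z); pixel columns grow to the right and rows downward; lengths in m; the calibration is good to about 2 mm. A picture is of the moment at which its call begins. There is no depth.
- ctrl.job_done(): hands the job in; it is judged then, once.
The state is a dict: "time": time; "qpos": joint angles; "joint_velocities": joint speeds; "joint_torque": joint torques, N m; "tcp_pos": TCP position; "tcp_rot": TCP orientation; "force": force on the tool from outside, world axes, zero at the start; "moment": the same for the moment, N m; "width": opening from 0.0 (shut) to 1.0 (fully open); "finger_force": force on a finger pad.
Only numpy, scipy, OpenCV 4.12 (cv2) and the standard library are available. Lean on these libraries where they do the work, as an engineer would, in place of code of your own. Each camera call takes 0.05 s, during which the arm holds its last target. There are 200 camera calls.

## Working session

There is one attempt and no reset: what is moved stays moved. The work goes in short steps, Python scripts to look and compute and a shell command to move; the robot and the scene stay as the last step left them, time stands still between calls to the robot, and variables do not carry over. Pictures are saved under pics/ and viewed, at most 10 in all, crops included, and the job is handed in when it is done.

```bash
mkdir -p pics; ls
python3 - <<'E'
from cell import status, imaging, ctrl
import cv2,numpy as np
for n in("scene","top"):
    s=imaging.snapshot(n); cv2.imwrite(f"pics/{n}0.png",s["frame"][:,:,::-1]); np.savez(f"pics/{n}0.npz",**{k:np.array(v) for k,v in s.items()})
    print(n,[(k,v if np.size(v)<20 else 0) for k,v in s.items() if k!="frame"])
print(ctrl.tcp_to_tips,status.state())
E
```

```text
pics
scene [('fx', 412.7452793099017), ('fy', 412.7452793099017), ('cx', 258.88340295435967), ('cy', 193.22256773949664), ('world_to_cam', array([[ 0.97309427, -0.22997279, -0.01414388, -0.40100791],
       [ 0.20544462,  0.83824113,  0.50511811, -0.1737285 ],
       [-0.10430744, -0.49443333,  0.86293432, -1.00077794],
       [ 0.        ,  0.        ,  0.        ,  1.        ]]))]
top [('fx', 399.38692413560153), ('fy', 399.38692413560153), ('cx', 257.0037129100486), ('cy', 194.33715454108523), ('world_to_cam', array([[ 0.10348733, -0.99460234, -0.00752043,  0.01058977],
       [ 0.96792855,  0.09896597,  0.23091138, -0.4625177 ],
       [-0.22892073, -0.03117564,  0.97294572, -1.03345292],
       [ 0.        ,  0.        ,  0.        ,  1.        ]]))]
0.022 {'time': 0.1, 'qpos': array([ 1.09552044,  0.59207031,  0.04831183,  1.60968655, -0.03331341,
        0.9427317 , -0.03370441]), 'joint_velocities': array([ 6.00841510e-04,  6.43861874e-05,  7.85631740e-05, -4.30480548e-03,
       -1.40039708e-03,  2.00178313e-03, -1.26549550e-03]), 'joint_torque': array([ 4.42511926e-03, -5.49995470e+01,  1.55277997e+00, -1.98825538e+01,
        9.67991247e-03,  3.82429484e-03, -1.81514366e-06]), 'tcp_pos': array([ 0.26985908, -0.67214304,  0.25222725]), 'tcp_rot': array([ 9.81829739e-01,  1.89761090e-01, -2.52917095e-04, -1.01430745e-03]), 'force': array([ 0.51420589,  0.77651347, -0.68171041]), 'moment': array([ 0.03885796, -0.07267394,  0.01259479]), 'finger_force': 0.0, 'width': 0.9963607614467916}
```

View pics/scene0.png

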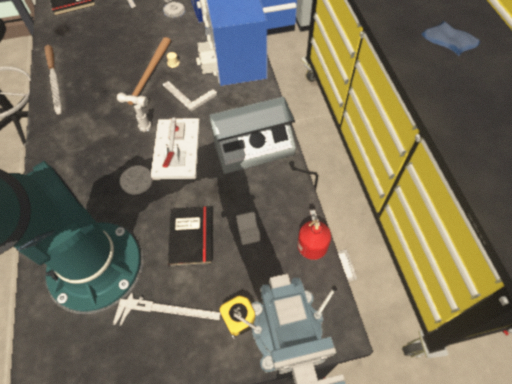

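View pics/top0.png

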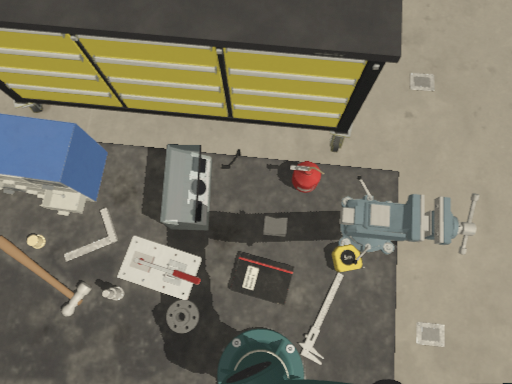

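The scene view shows the console around (252,133) with three black keys, and the top view shows it around (188,187). Its panel faces −y. I'll enlarge both.

```bash
cat > h.py <<'E'
import numpy as np
def load(n):
    d=np.load(f"pics/{n}.npz"); return {k:d[k] for k in d}
def proj(s,p):
    c=s["world_to_cam"]@np.append(p,1); return np.array([s["cx"]+s["fx"]*c[0]/-c[2], s["cy"]-s["fy"]*c[1]/-c[2]])
def ray(s,u,v):
    R=s["world_to_cam"][:3,:3];t=s["world_to_cam"][:3,3]
    d=R.T@np.array([(u-s["cx"])/s["fx"],-(v-s["cy"])/s["fy"],-1]); return -R.T@t,d
def onz(s,u,v,z):
    o,d=ray(s,u,v); return o+d*(z-o[2])/d[2]
def tri(a,b):
    (o,d),(p,e)=a,b; d=d/np.linalg.norm(d);e=e/np.linalg.norm(e)
    x=np.linalg.lstsq(np.c_[d,-e],p-o,rcond=None)[0]; A=o+d*x[0];B=p+e*x[1]; return (A+B)/2,np.linalg.norm(A-B)
E
python3 - <<'E'
from h import *; import cv2
a=load("scene0");b=load("top0")
A=cv2.resize(a["frame"][90:180,200:305,::-1],None,fx=5,fy=5,interpolation=cv2.INTER_CUBIC)
B=cv2.resize(b["frame"][140:235,155:220,::-1],None,fx=5,fy=5,interpolation=cv2.INTER_CUBIC)
o=np.zeros((475,850,3),np.uint8);o[:450,:525]=A;o[:,525:]=B
cv2.imwrite("pics/crop.png",o[:, :][:,:800])
print(proj(a,[.27,-.67,.25]),proj(b,[.27,-.67,.25]),onz(b,203,187,.08),onz(a,257,138,.08))
E
```

```text
[269.39465843 667.34255751] [594.83342678 295.1314879 ] [0.45827472 0.20276358 0.08      ] [0.46014912 0.22000901 0.08      ]
```

View pics/crop.png

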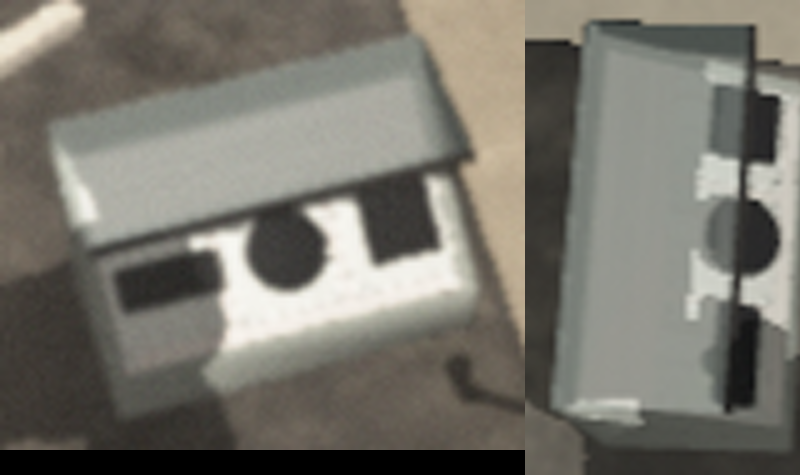

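The crop shows the keys, from small x to large x, as bar, round, square. In the crop they sit at about (165,281), (287,250) and (400,218) in the scene view. The black lip runs (95,247)–(472,157) in the scene view and (728,410)–(752,28) in the top view. I'll triangulate the lip ends and fit the pose.

Run:
```python
from h import *
a=load("scene0");b=load("top0")
A=lambda x,y:(200+(x+.5)/5-.5,90+(y+.5)/5-.5)
B=lambda x,y:(155+(x-525+.5)/5-.5,140+(y+.5)/5-.5)
P=[]
for n,p,q in(("near",(95,247),(728,410)),("far",(472,157),(752,28))):
    print(n,tri(ray(a,*A(*p)),ray(b,*B(*q))),onz(a,*A(*p),.131),onz(b,*B(*q),.131)); P.append((onz(a,*A(*p),.131)+onz(b,*B(*q),.131))/2)
d=P[1]-P[0];print(np.linalg.norm(d)); ey=-d/np.linalg.norm(d); ex=np.array([-ey[1]*-1*-1,0,0]); ex=np.cross(ey,[0,0,1])
print("ex",ex,"yaw",np.degrees(np.arctan2(ex[1],ex[0])))
m=(P[0]+P[1])/2; m[2]=.066; seat=m+.021*ex; print("seat",seat)
c,s=np.cos(np.radians(36)),np.sin(np.radians(36)); n=np.array([0,0,c])-ex*s
# cap heights: each cap centre ray meets plane through row line containing normal direction
for k,p,q,o in(("bar",(165,281),None,.064),("round",(287,250),(743,237),0),("sq",(400,218),(745,125),-.064)):
    for S,uv in((a,A(*p)),)+(((b,B(*q)),) if q else ()):
        O,D=ray(S,*uv)
        # plane spanned by ey and n, through seat: normal = up-slope
        w=np.cross(ey,n); X=O+D*((seat-O)@w)/(D@w); print(k,X,"along row",(X-seat)@ey,"h",(X-seat)@n)
```

```text
near (array([0.35750508, 0.20186764, 0.12933068]), np.float64(0.0026706638949941974)) [0.35873591 0.20095436 0.131     ] [0.35592585 0.20130453 0.131     ]
far (array([0.55891433, 0.21839579, 0.12250244]), np.float64(0.0013699246295767605)) [0.55576419 0.21132662 0.131     ] [0.55663552 0.216843   0.131     ]
0.1992905171510899
ex [-0.06500743  0.99788478  0.        ] yaw 93.7272794994479
seat [0.45540021 0.22856271 0.066     ]
bar [ 0.40867414  0.35865398 -0.11685735] along row 0.038170343448420394 h -0.22602411183980445
round [ 0.48916774  0.35919204 -0.1103942 ] along row -0.042187981503937884 h -0.21803522169876433
round [0.45571195 0.21455813 0.08526277] along row 0.0005993280124256822 h 0.02381009721428761
sq [0.53818719 0.27453797 0.0102617 ] along row -0.08560059863144642 h -0.06889632835234671
sq [0.51942595 0.22324021 0.079039  ] along row -0.06354430743452215 h 0.016117085785808002
```

```bash
cat >> h.py <<'E'
from scipy.spatial.transform import Rotation as Ro
def frame(yaw_deg):
    t=np.radians(yaw_deg); ex=np.array([np.cos(t),np.sin(t),0]); ey=np.array([-np.sin(t),np.cos(t),0])
    c,s=np.cos(np.radians(36)),np.sin(np.radians(36))
    return ex,ey,c*ex+s*np.array([0,0,1]),-s*ex+c*np.array([0,0,1])   # ex,ey,upslope,n
def togo(pos,R=None):
    from cell import status
    st=status.state(); C=Ro.from_quat(st["tcp_rot"]); print("tool dxyz",C.inv().apply(np.array(pos)-st["tcp_pos"]).round(4))
    if R is not None: print("rotvec",(C.inv()*R).as_rotvec().round(4))
    return st
E
python3 - <<'E'
from h import *
a=load("scene0");b=load("top0")
A=lambda x,y:(200+(x+.5)/5-.5,90+(y+.5)/5-.5)
B=lambda x,y:(155+(x-525+.5)/5-.5,140+(y+.5)/5-.5)
ex,ey,u,n=frame(93.7); seat=np.array([.4554,.2286,.066])
for k,p,q in(("bar",(165,281),None),("round",(287,250),(743,237)),("sq",(400,218),(745,125))):
    for S,uv in((a,A(*p)),)+(((b,B(*q)),) if q else ()):
        O,D=ray(S,*uv); X=O+D*((seat+.025*n-O)@n)/(D@n)-seat; print(k,"row",X@ey,"up",X@u)
    if q: X,e=tri(ray(a,*A(*p)),ray(b,*B(*q))); print(k,X,e,"row/up/h",(X-seat)@ey,(X-seat)@u,(X-seat)@n)
for nm,q in (("oil",(307,176)),("v",(275,226)),("tape",(347,258))): print(nm,onz(b,*q,.1 if nm=="oil" else .04))
print(onz(a,314,240,.1))
togo([.27,-.673,.45]); togo([.5,-.35,.45]); togo([.46,.10,.35])
E
```

```text
bar row 0.0644788156056477 up -0.003229597036187413
round row -0.001739280614291376 up -0.0031219131504921943
round row 0.0009170302009373532 up 0.0005486971179550884
round [0.45836115 0.2160652  0.07801702] 0.0017984212342549112 row/up/h -0.002146077618081034 -0.003210900121990431 0.01718670749800749
sq row -0.06449195849926827 up -0.0013526114109021058
sq row -0.06051214312298962 up 0.004360352479183486
sq [0.52177933 0.22412726 0.07555582] 0.002527084460967495 row/up/h -0.06595233037166938 -0.0014597246856637885 0.012872192817022754
oil [ 0.51091622 -0.0692244   0.1       ]
v [0.37963525 0.00085027 0.04      ]
tape [ 0.31386055 -0.1972044   0.04      ]
[ 0.51501303 -0.10323309  0.1       ]
tool dxyz [-0.0002  0.0004 -0.1978]
tool dxyz [ 0.3336 -0.2136 -0.1974]
tool dxyz [ 0.4642 -0.6459 -0.0965]
```

The manual's scale: shifts go in shares of 50 mm and turns go in shares of pi/2 rad. Converting my numbers, -0.05 m is -1.

```bash
python3 -m jog '[[[0,0,-1],[0,0,0],0],[[0,0,-1],[0,0,0],0],[[0,0,-1],[0,0,0],0],[[0,0,-1],[0,0,0],0]]' 20
```

```text
time: 0.5
tcp_pos: [0.2699, -0.6723, 0.4547]
tcp_rot: [0.982, 0.19, -0.0, -0.001]
force: [0.2, -0.7, -0.3]
width: 0.331
finger_force: 0.0
```

Scaled: 0.042 m is 0.84, -0.027 m is -0.54.

```bash
python3 -m jog '[[[0.84,-0.54,0],[0,0,0],0],[[0.84,-0.54,0],[0,0,0],0],[[0.84,-0.54,0],[0,0,0],0],[[0.84,-0.54,0],[0,0,0],0],[[0.84,-0.54,0],[0,0,0],0],[[0.84,-0.54,0],[0,0,0],0],[[0.84,-0.54,0],[0,0,0],0],[[0.84,-0.54,0],[0,0,0],0]]' && python3 -m jog '[[[0.26,-0.86,0.2],[0,0,0],0],[[0.26,-0.86,0.2],[0,0,0],0],[[0.26,-0.86,0.2],[0,0,0],0],[[0.26,-0.86,0.2],[0,0,0],0],[[0.26,-0.86,0.2],[0,0,0],0],[[0.26,-0.86,0.2],[0,0,0],0],[[0.26,-0.86,0.2],[0,0,0],0],[[0.26,-0.86,0.2],[0,0,0],0],[[0.26,-0.86,0.2],[0,0,0],0],[[0.26,-0.86,0.2],[0,0,0],0]]'
python3 - <<'E'
from h import *
ex,ey,u,n=frame(93.7); R=Ro.from_matrix(np.c_[u,-ey,-n]); seat=np.array([.4554,.2286,.066])
print(togo(seat+.18*n-.002*u,R)["qpos"])
E
```

```text
time: 1.3
tcp_pos: [0.502, -0.3452, 0.4529]
tcp_rot: [0.982, 0.19, -0.0, -0.0]
force: [0.7, -0.5, 0.5]
width: -0.005
finger_force: 0.0
time: 2.3
tcp_pos: [0.4611, 0.1018, 0.3528]
tcp_rot: [0.982, 0.19, -0.0, 0.0]
force: [0.7, 0.9, -0.2]
width: -0.0
finger_force: 0.0
tool dxyz [ 0.0085 -0.0177  0.1423]
rotvec [ 0.3932  0.5431 -1.2101]
[ 0.01263947  0.16686482 -0.37247057  2.03303743  0.0744428   0.95448731
 -1.58747204]
```

Scaled: -0.121 rad is -0.077.

```bash
python3 -m jog '[[[0,0,0],[0.025,0.0346,-0.077],0],[[0,0,0],[0.025,0.0346,-0.077],0],[[0,0,0],[0.025,0.0346,-0.077],0],[[0,0,0],[0.025,0.0346,-0.077],0],[[0,0,0],[0.025,0.0346,-0.077],0],[[0,0,0],[0.025,0.0346,-0.077],0],[[0,0,0],[0.025,0.0346,-0.077],0],[[0,0,0],[0.025,0.0346,-0.077],0],[[0,0,0],[0.025,0.0346,-0.077],0],[[0,0,0],[0.025,0.0346,-0.077],0],[[0,0,0],[0,0,0],0]]'
python3 - <<'E'
from h import *
ex,ey,u,n=frame(93.7); R=Ro.from_matrix(np.c_[u,-ey,-n]); seat=np.array([.4554,.2286,.066])
print(togo(seat+.18*n-.002*u,R)["qpos"])
E
```

```text
time: 3.4
tcp_pos: [0.4625, 0.0985, 0.3521]
tcp_rot: [0.655, 0.69, 0.21, -0.225]
force: [0.1, -0.4, 0.2]
width: 0.001
finger_force: 0.0
tool dxyz [-0.0644  0.0017  0.1282]
rotvec [ 0.0023  0.0022 -0.0115]
[ 0.53697396  0.26445134 -0.58519041  2.08448426 -0.60542207  0.94902613
  0.40683999]
```

Scaled: 0.043 m is 0.86, -0.0215 m is -0.43, -0.0038 rad is -0.0024.

```bash
python3 -m jog '[[[-0.43,0.012,0.86],[0.0005,0.0004,-0.0024],0],[[-0.43,0.012,0.86],[0.0005,0.0004,-0.0024],0],[[-0.43,0.012,0.86],[0.0005,0.0004,-0.0024],0],[[0,0,0],[0,0,0],0],[[0,0,0],[0,0,0],0]]'
python3 - <<'E'
from h import *; import cv2
from cell import imaging
ex,ey,u,n=frame(93.7); R=Ro.from_matrix(np.c_[u,-ey,-n]); seat=np.array([.4554,.2286,.066])
s=togo(seat+.18*n-.002*u,R); print(s["qpos"],n@s["force"])
a=imaging.snapshot("scene")["frame"];b=imaging.snapshot("top")["frame"]
o=np.hstack([cv2.resize(a[60:210,170:330],None,fx=2.5,fy=2.5),cv2.resize(b[110:260,130:290],None,fx=2.5,fy=2.5)])
cv2.imwrite("pics/c1.png",o[:,:,::-1])
E
```

```text
time: 3.9
tcp_pos: [0.4616, 0.1243, 0.2113]
tcp_rot: [0.649, 0.695, 0.211, -0.226]
force: [0.4, -0.2, 1.2]
width: 0.001
finger_force: 0.0
tool dxyz [-0.0029  0.0006 -0.001 ]
rotvec [-0.0025  0.0001  0.0026]
[ 0.46708187  0.50249492 -0.61790513  2.21821189 -0.65347843  0.59047941
  0.54405167] 1.1195760671437274
```

View pics/c1.png

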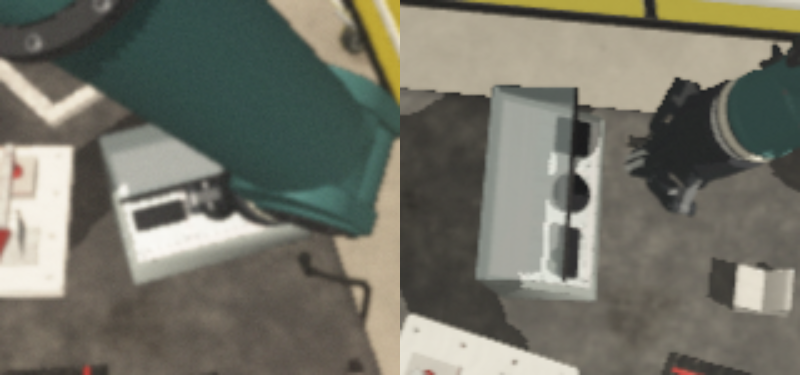

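The tool tip lines up with the round key, at about (205,190) in the left crop, and there is nothing in its way. Going down along the panel normal.

Scaled: 0.04 m is 0.8, -0.003 m is -0.06, 0.0026 rad is 0.0017.

```bash
python3 -m jog '[[[-0.06,0.012,0.74],[-0.0016,0,0.0017],0],[[0,0,0.8],[0,0,0],0],[[0,0,0.6],[0,0,0],0],[[0,0,0.2],[0,0,0],0],[[0,0,0],[0,0,0],0],[[0,0,0],[0,0,0],0]]'
cat >> h.py <<'E'
def rep(row=0.):
    from cell import status
    ex,ey,u,n=frame(93.7); seat=np.array([.4554,.2286,.066])+row*ey; s=status.state(); d=s["tcp_pos"]-.022*n-seat
    print("t",s["time"],"tip row/up/h mm",(1000*np.array([d@ey,d@u,d@n])).round(2),"Fn",(s["force"]@n).round(2),"F",s["force"].round(2))
E
python3 -c "from h import *;rep()"
```

```text
time: 4.6
tcp_pos: [0.46, 0.1892, 0.1159]
tcp_rot: [0.65, 0.694, 0.213, -0.223]
force: [1.1, -1.2, -0.2]
width: 0.0
finger_force: 0.0
t 4.6 tip row/up/h mm [-2.05 -2.71 41.7 ] Fn 0.61 F [ 1.1  -1.18 -0.16]
```

Scaled: 0.004 m is 0.08.

```bash
python3 -m jog '[[[0,0,0.08],[0,0,0],0],[[0,0,0.08],[0,0,0],0],[[0,0,0],[0,0,0],0]]'; python3 -c "from h import *;rep()"; for i in 1 2 3; do python3 -m jog '[[[0,0,0.02],[0,0,0],0],[[0,0,0.02],[0,0,0],0],[[0,0,0],[0,0,0],0]]' >/dev/null; python3 -c "from h import *;rep()"; done
```

```text
time: 4.9
tcp_pos: [0.4584, 0.1944, 0.1081]
tcp_rot: [0.65, 0.694, 0.212, -0.224]
force: [-0.4, -1.0, 0.3]
width: 0.002
finger_force: 0.0
t 4.9 tip row/up/h mm [-0.8  -3.04 32.27] Fn 0.8 F [-0.37 -0.99  0.29]
t 5.2 tip row/up/h mm [-0.7  -3.08 30.1 ] Fn 3.51 F [-0.12 -1.89  2.97]
t 5.5 tip row/up/h mm [-0.73 -3.09 28.01] Fn 4.06 F [ 0.64 -2.94  2.85]
t 5.8 tip row/up/h mm [-0.67 -3.1  25.98] Fn 5.14 F [ 0.39 -3.22  3.99]
```

Scaled: 0.002 m is 0.04, 0.001 m is 0.02.

```bash
python3 -m jog '[[[0,0,0.04],[0,0,0],0],[[0,0,0.04],[0,0,0],0],[[0,0,0.02],[0,0,0],0],[[0,0,0],[0,0,0],0]]' >/dev/null; python3 -c "from h import *;rep()"; for i in 1 2 ; do python3 -m jog '[[[0,0,0.02],[0,0,0],0],[[0,0,0],[0,0,0],0]]' >/dev/null; python3 -c "from h import *;rep()"; done
```

```text
t 6.2 tip row/up/h mm [-0.69 -3.05 20.92] Fn 7.36 F [ 0.1  -3.71  6.4 ]
t 6.4 tip row/up/h mm [-0.72 -3.07 20.  ] Fn 6.83 F [-0.29 -3.84  5.68]
t 6.6 tip row/up/h mm [-0.7  -3.09 19.06] Fn 7.57 F [-0.26 -4.    6.47]
```

Scaled: 0.0005 m is 0.01.

```bash
for i in 1 2 3 ; do python3 -m jog '[[[0,0,0.01],[0,0,0],0],[[0,0,0],[0,0,0],0]]' >/dev/null; python3 -c "from h import *;rep()"; done
```

```text
t 6.8 tip row/up/h mm [-0.69 -3.1  18.96] Fn 12.83 F [-0.59 -7.05 10.77]
t 7.0 tip row/up/h mm [-0.69 -3.11 18.88] Fn 19.12 F [-1.55 -9.74 16.64]
t 7.2 tip row/up/h mm [-0.72 -3.13 18.82] Fn 24.77 F [ -1.6  -13.77  20.71]
```

Round key bottomed at h≈19 mm, so its cap top is at 31 mm. Now I'll retract and move over to the square key.

Scaled: -0.02 m is -0.4, 0.016 m is 0.32.

```bash
python3 -m jog '[[[0,0,-0.08],[0,0,0],0],[[0,0,-0.4],[0,0,0],0],[[0,0.32,0],[0,0,0],0],[[0,0.32,0],[0,0,0],0],[[0,0.32,0],[0,0,0],0],[[0,0.32,0],[0,0,0],0],[[0,0,0],[0,0,0],0],[[0,0,0.12],[0,0,0],0],[[0,0,0.06],[0,0,0],0],[[0,0,0],[0,0,0],0]]'; python3 -c "from h import *;rep(-.064)"; for i in 1 2 ; do python3 -m jog '[[[0,0,0.02],[0,0,0],0],[[0,0,0],[0,0,0],0]]' >/dev/null; python3 -c "from h import *;rep(-.064)"; done
```

```text
time: 8.2
tcp_pos: [0.5202, 0.1988, 0.1079]
tcp_rot: [0.65, 0.694, 0.211, -0.226]
force: [-0.1, -0.7, -0.1]
width: 0.004
finger_force: 0.0
t 8.2 tip row/up/h mm [ 1.24 -2.81 31.77] Fn 0.28 F [-0.13 -0.67 -0.14]
t 8.4 tip row/up/h mm [-0.14 -2.95 31.55] Fn 0.6 F [ 0.42 -0.21  0.57]
t 8.6 tip row/up/h mm [-0.61 -2.9  30.68] Fn 0.27 F [-0.86 -0.08  0.32]
```

Scaled: 0.001 m is 0.02.

```bash
for i in 1 2 3 4; do python3 -m jog '[[[0,0,0.02],[0,0,0],0],[[0,0,0],[0,0,0],0]]' >/dev/null; python3 -c "from h import *;rep(-.064)"; done
```

```text
t 8.8 tip row/up/h mm [-0.62 -2.9  29.62] Fn 0.42 F [ 0.27 -0.68  0.01]
t 9.0 tip row/up/h mm [-0.58 -2.87 28.54] Fn 0.43 F [ 0.41 -0.21  0.35]
t 9.2 tip row/up/h mm [-0.57 -2.86 27.55] Fn 0.09 F [-0.03  0.2   0.26]
t 9.4 tip row/up/h mm [-0.57 -2.85 26.54] Fn -0.59 F [ 0.31  0.62 -0.29]
```

Scaled: 0.001 m is 0.02.

```bash
for i in 1 2 3 4; do python3 -m jog '[[[0,0,0.02],[0,0,0],0],[[0,0,0],[0,0,0],0]]' >/dev/null; python3 -c "from h import *;rep(-.064)"; done
```

```text
t 9.6 tip row/up/h mm [-0.55 -2.86 25.55] Fn -0.55 F [ 0.2   0.08 -0.64]
t 9.8 tip row/up/h mm [-0.59 -2.85 24.56] Fn 0.54 F [-0.97 -0.46  0.38]
t 10.0 tip row/up/h mm [-0.69 -2.9  23.76] Fn 3.43 F [-0.52 -1.43  3.23]
t 10.2 tip row/up/h mm [-0.64 -2.9  22.71] Fn 3.59 F [-0.04 -1.83  3.12]
```

Square cap top is at about 24 mm. I'll go to about 6 mm stroke (h≈18) and hold.

Scaled: 0.002 m is 0.04, 0.0005 m is 0.01.

```bash
python3 -m jog '[[[0,0,0.04],[0,0,0],0],[[0,0,0.04],[0,0,0],0],[[0,0,0.01],[0,0,0],0],[[0,0,0],[0,0,0],0]]' >/dev/null; python3 -c "from h import *;rep(-.064)"; python3 -m jog '[[[0,0,0],[0,0,0],0],[[0,0,0],[0,0,0],0],[[0,0,0],[0,0,0],0],[[0,0,0],[0,0,0],0],[[0,0,0],[0,0,0],0],[[0,0,0],[0,0,0],0],[[0,0,0],[0,0,0],0],[[0,0,0],[0,0,0],0],[[0,0,0],[0,0,0],0],[[0,0,0],[0,0,0],0],[[0,0,0],[0,0,0],0],[[0,0,0],[0,0,0],0]]' >/dev/null; python3 -c "from h import *;rep(-.064)";  python3 -m jog '[[[0,0,0],[0,0,0],0],[[0,0,0],[0,0,0],0],[[0,0,0],[0,0,0],0],[[0,0,0],[0,0,0],0]]' >/dev/null; python3 -c "from h import *;rep(-.064)"
```

```text
t 10.6 tip row/up/h mm [-0.65 -2.94 18.12] Fn 4.35 F [-0.43 -2.88  3.3 ]
t 11.8 tip row/up/h mm [-0.67 -2.91 18.17] Fn 5.03 F [-0.67 -3.28  3.86]
t 12.2 tip row/up/h mm [-0.6  -2.89 18.14] Fn 6.22 F [-1.07 -3.9   4.92]
```

Scaled: -0.032 m is -0.64, -0.02 m is -0.4.

```bash
python3 -m jog '[[[0,0,-0.08],[0,0,0],0],[[0,0,-0.4],[0,0,0],0],[[0,-0.64,0],[0,0,0],0],[[0,-0.64,0],[0,0,0],0],[[0,-0.64,0],[0,0,0],0],[[0,-0.64,0],[0,0,0],0],[[0,0,0],[0,0,0],0],[[0,0,0],[0,0,0],0],[[0,0,0.16],[0,0,0],0],[[0,0,0.02],[0,0,0],0],[[0,0,0],[0,0,0],0]]'; python3 -c "from h import *;rep(.064)"; for i in 1 2 3 4; do python3 -m jog '[[[0,0,0.02],[0,0,0],0],[[0,0,0],[0,0,0],0]]' >/dev/null; python3 -c "from h import *;rep(.064)"; done
```

```text
time: 13.3
tcp_pos: [0.3964, 0.1903, 0.1084]
tcp_rot: [0.65, 0.694, 0.213, -0.223]
force: [0.3, -0.2, 0.6]
width: 0.005
finger_force: 0.2
t 13.3 tip row/up/h mm [-2.61 -2.97 32.52] Fn 0.58 F [ 0.32 -0.2   0.55]
t 13.5 tip row/up/h mm [-2.25 -3.02 31.92] Fn 3.33 F [ 2.4  -2.09  2.49]
t 13.7 tip row/up/h mm [-1.62 -3.13 30.99] Fn 2.66 F [ 4.02 -0.86  2.47]
t 13.9 tip row/up/h mm [-1.13 -3.17 29.93] Fn 3.17 F [ 2.68 -1.66  2.59]
t 14.1 tip row/up/h mm [-1.1  -3.19 28.9 ] Fn 4.61 F [ 2.88 -2.73  3.58]
```

Scaled: 0.002 m is 0.04, 0.001 m is 0.02.

```bash
python3 -m jog '[[[0,0,0.04],[0,0,0],0],[[0,0,0.04],[0,0,0],0],[[0,0,0.04],[0,0,0],0],[[0,0,0.02],[0,0,0],0],[[0,0,0],[0,0,0],0]]' >/dev/null; python3 -c "from h import *;rep(.064)"; for i in 1 2 3 4 5; do python3 -m jog '[[[0,0,0.01],[0,0,0],0],[[0,0,0],[0,0,0],0]]' >/dev/null; python3 -c "from h import *;rep(.064)"; done
```

```text
t 14.6 tip row/up/h mm [-1.07 -3.22 21.99] Fn 6.79 F [ 4.2  -2.86  6.12]
t 14.8 tip row/up/h mm [-1.07 -3.2  21.57] Fn 6.8 F [ 4.64 -3.96  5.32]
t 15.0 tip row/up/h mm [-1.05 -3.22 21.1 ] Fn 7.32 F [ 2.83 -3.95  6.05]
t 15.2 tip row/up/h mm [-1.05 -3.2  20.6 ] Fn 7.72 F [ 5.27 -4.07  6.35]
t 15.4 tip row/up/h mm [-1.05 -3.24 20.37] Fn 12.4 F [ 2.65 -7.13 10.03]
t 15.6 tip row/up/h mm [-1.05 -3.25 20.28] Fn 19.23 F [ 2.87 -9.88 16.48]
```

The bar key bottomed too: contact at about 32 mm, end stop at about 20.4 mm, so the full 12 mm stroke. Retracting clear.

Scaled: -0.04 m is -0.8, -0.02 m is -0.4.

```bash
python3 -m jog '[[[0,0,-0.08],[0,0,0],0],[[0,0,-0.4],[0,0,0],0],[[0,0,-0.8],[0,0,0],0],[[0,0,-0.8],[0,0,0],0],[[0,0,-0.8],[0,0,0],0],[[0,0,0],[0,0,0],0],[[0,0,0],[0,0,0],0]]'
python3 - <<'E'
from h import *; rep(.064); import cv2
from cell import imaging
S=imaging.snapshot("top"); b=S["frame"]
a=load("top0")["frame"]
cv2.imwrite("pics/end.png",cv2.resize(np.hstack([a[140:290,150:380],b[140:290,150:380]])[:,:,::-1],(800,261)))
E
```

```text
time: 16.3
tcp_pos: [0.3973, 0.1135, 0.2143]
tcp_rot: [0.65, 0.694, 0.211, -0.225]
force: [-0.4, -0.3, 0.1]
width: 0.001
finger_force: 0.0
t 16.3 tip row/up/h mm [  1.37  -2.7  163.24] Fn 0.2 F [-0.42 -0.27  0.08]
```

View pics/end.png

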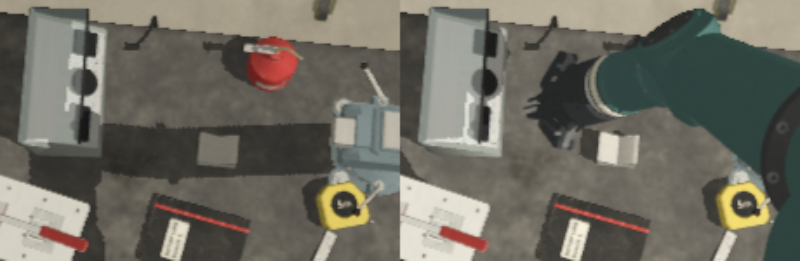

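The V-block, at (218,150) before and (617,150) now in the right half, and the tape measure have not moved. The arm hides the oil can, but no contact force was felt. All clear to hand in.

```bash
python3 -c "
from cell import ctrl; print(ctrl.job_done())"
```

```text
the job is handed in; nothing more can be done
None
```

I handed the job in at about 16 s without seeing a verdict: by force and position readings, the round key went fully home, the square key was held near 6 mm for over a second, and the bar key went fully home, never above about 25 N; the V-block and tape measure looked unmoved, but the arm hid the oil can in the last picture.

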